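Zero the batch counter with its sunken reset key

ROBOT

A 6-joint arm with a two-finger parallel gripper is mounted at the origin on the work surface. World frame = base frame: x ahead of the robot, y to its left, z up, the work surface at z = 0. Lengths are in m, angles in degrees, forces in N, time in s.
With the tool pointing down it reaches from about 0.3 to 0.75 m from the base axis. Payload 8.5 kg.
Tool frame: the origin (TCP) lies on the centre line of the jaws, within the pads' length; the fingertips stand 14 mm ahead of it and the grasp point (between the pads) lies 5 mm behind it; z points along the fingers, y is the line along which they close (so a half turn about z gives the same grasp; the last joint's range is limited). The gripper opens to 85 mm and grips with 20 to 120 N. Pads are 22 mm wide; open, the fingers measure 114 mm over their backs; the gripper's body (76 mm by 85 mm) begins 54 mm behind the grasp point. The pads swing forward as they close: fully open they stand 13 mm farther back than shut.
Start: joints at [60.258, 21.807, 74.336, -0, 83.858, -12.336], TCP at [0.165, 0.525, 0.21] pointing down, gripper open.
Joint ranges: [-178.18, 178.18], [-50.72, 133.34], [12.68, 142.11], [-81.47, 261.47], [9.98, 163.14], [-165.26, 165.26]. Speed limits (degrees/s): [136.94, 136.94, 180, 180, 180, 180].

INTERFACE

Orientations are given as [roll, pitch, yaw] about the fixed x, y, z axes, in that order (R = Rz(yaw) Ry(pitch) Rx(roll)).
In Python, from cell import r gives the robot as it stands.
- The arm moves only by the tool move_arm, never from a script. Its arguments are lists of equal length, an entry for each row: "grip": the opening, from 0 (shut) to 1 (fully open); "dp": the shift along the tool's x, y, z in m, a list of three; "twist": the turn about the tool's z in degrees. A call has 1 to 8 rows; each row is the pose to reach, as a shift and turn from the pose commanded when the call began, along the tool's axes at that moment; what a row does not reach only later rows make up. A row lasts 1/10 s, in which the tool goes at most 50 mm and 8.59 degrees, less where a joint would pass 70% of its speed; a pose out of reach is approached as far as the arm can. A call with a gripper value outside its range is refused whole. The fingers move at their own pace and stop on an object; "squeeze" is the grip in N (left out, the last holds). Time passes only in rows, so rows that repeat a pose let the fingers close. It gives the time, the measured TCP pose, the force, the opening and the grip force at its end, in the units of the state.
- r.get_obs(): the state, without advancing time (a new reading comes with each control period).
- r.grab_frame(name): name is "scene" or "top" or "wrist"; returns a dict with "image" (420x560x3 uint8, red, green, blue), "vertical_fov" (degrees; the focal length in pixels is half the picture's height over the tangent of half this angle, whatever the lens; pixels are square), "cx", "cy" (the principal point, pixels), "position" and "attitude" of the camera in the world. Camera axes: x right, y down, z forward; pixel columns grow to the right and rows downward; lengths in m; the calibration is good to about 2 mm. A picture is of the moment at which its call begins. There is no depth.
- r.finish_job(): hands the job in; it is judged then, once.
The state is a dict: "time": time; "joint_positions": joint angles; "joint_vel": joint speeds; "joint_torque": joint torques, N m; "ee_pos": TCP position; "orientation": TCP orientation; "wrist_force": force on the tool from outside, world axes, zero at the start; "moment": the same for the moment, N m; "finger_gap": finger opening in m; "grip_force": force on a finger pad.
Only numpy, scipy, OpenCV 4.12 (cv2) and the standard library are available. Lean on these libraries where they do the work, as an engineer would, in place of code of your own. Each camera call takes 0.05 s, during which the arm holds its last target. There are 200 camera calls.

TASK

Zero the batch counter that has the yellow shutter: with a fingertip push its shutter fully open by the tab, reach into the well and press the sunken red key right down, then let it spring back up and push the shutter fully closed again. Do not shift or lift the counter, and leave the counter with the blue shutter, the rack of red tubes, the jar and the cup alone.

Things in the scene. Friction and masses are not known exactly. Their poses are not given: they have to be found in the camera images.
- counter: The counter to zero, with the yellow shutter: grey desktop batch counter standing loose on rubber feet, 170 (its x) x 180 (its y) x 70 mm high, 2 to 3 kg. Origin: centre of its underside; z up; its +x runs from the well towards the black display strip along its far edge. The top is flat but for the shutter, its rails, and tiny keys at |y| = 66 mm.
- counter_well (a point): Centre of the mouth of the well in the counter's top face, at counter (-25, 0, 70) mm: rectangular, 44 mm along the counter's x by 66 mm along its y, floor 40 mm down, axes as the counter's. The yellow shutter covers it. Two steel shutter rails, 4 mm high and 5 mm wide, run along x on the top face at counter y = +-38.5 mm, from x = -52 to 56 mm.
- counter_shutter (a joint): How far the yellow shutter is open, m: 0 closed over the well, 0.050 fully open; it slides along the counter's +x to open, against about 1.2 N of friction, and stays where left. Plate 50 (x) x 70 (y) mm, upper face 73.5 mm above the counter's underside, centred over the well when closed. It may start a little open (up to 0.012).
- counter_tab (a point): Centre of the top edge of the shutter's upright tab, a rib 6 mm thick along x, 40 mm long along y, 12 mm tall above the shutter's plate; its top is 85.5 mm above the counter's underside. It moves with the shutter: at counter x = -45 mm closed, +5 mm fully open. Push it on its -x side to open, on its +x side to close.
- counter_key (a joint): How far the red key is pressed, m: 0 up, 0.006 right down. Spring: 2.4 N to start, 4.8 N at the bottom; it springs back by itself.
- counter_key_top (a point): Centre of the top face of the round red key, 28 mm diameter, in the middle of the well: at (-25, 0) mm in the counter's frame, 50 mm above its underside when up, that is 20 mm below the counter's top face. Hidden under the shutter while that is closed.
- other_counter: Bystander: a second counter, the same but for its blue shutter: grey desktop batch counter standing loose on rubber feet, 170 (its x) x 180 (its y) x 70 mm high, 2 to 3 kg. Origin: centre of its underside; z up; its +x runs from the well towards the black display strip along its far edge.
- rack: Bystander: white carrier strip 98 (x) x 68 (y) mm with 24 standing red tubes with pale green caps, 80 mm high over all, loose. Origin: centre of its underside.
- jar: Bystander: small closed jar, 44 mm diameter, 65 mm high, loose. Origin: centre of its underside.
- cup: Bystander: green plastic cup, 72 mm across the rim, 85 mm high, loose. Origin: centre of its underside.
- other_counter_shutter (a joint): How far the blue shutter is open, m: 0 (closed) at the start.

How it is judged (in metres and radians):
On the way, in this order (a step that is already met when the one before it is completed fails the run):
1. the yellow shutter has been pushed open (value of joint counter_shutter above 0.042 m), for 0.1 s.
2. the red key has been pressed right down (value of joint counter_key above 0.0045 m), for 0.1 s.
3. the shutter has been pushed shut again (value of joint counter_shutter below 0.005 m), for 0.1 s.
At the end, for the whole second after the job is handed in: The yellow shutter is closed (within 5 mm of its stop), the red key is up again (within 1.5 mm), and the counter stands flat within 25 mm of where it stood (value of joint counter_shutter below 0.005 m and value of joint counter_key below 0.0015 m and distance of counter from where it was at the start of the episode below 0.025 m and angle between counter's own z axis and vertical below 0.05 rad and linear speed of counter below 0.02 m/s); the robot touches nothing.
It fails at once if the counter was lifted or tipped (height (world z) of counter above 0.012 m or angle between counter's own z axis and vertical above 0.12 rad).
It fails at once if the counter was shifted by more than 25 mm (distance of counter from where it was at the start of the episode above 0.025 m).
It fails at once if the other counter or its shutter was moved (distance of other_counter from where it was at the start of the episode above 0.02 m or value of joint other_counter_shutter above 0.01 m).
It fails at once if the rack, the jar or the cup was moved, tipped or lifted (distance of any of rack, jar, cup from where it was at the start of the episode above 0.02 m).
It also fails if it takes over 51 s, if anything falls off the work surface, if the arm or the gripper's body presses on something with over 40 N, if the wrist force passes 120 N, or if a joint passes its speed limit or range.

## Working session

There is one attempt and no reset: what is moved stays moved. The work goes in short steps, Python scripts to look and compute and a tool call to move; the robot and the scene stay as the last step left them, time stands still between calls to the robot, and variables do not carry over. Pictures are saved under pics/ and viewed, at most 10 in all, crops included, and the job is handed in when it is done.

Besides the shell and the picture viewer there is one more tool, called after "Emit:" in YAML: its name, and indented under it one key for each argument. move_arm: Moves the arm, as the interface text tells. Its arguments: {"type":"object","properties":{"grip":{"type":"array","items":{"type":"number"}},"dp":{"type":"array","items":{"type":"array","items":{"type":"number"}}},"twist":{"type":"array","items":{"type":"number"}},"squeeze":{"type":"number"}},"required":["grip","dp","twist"]}

```bash
mkdir -p pics; ls; python3 - <<'E'
from cell import r
import cv2
for n in("top","scene"):
    f=r.grab_frame(n);cv2.imwrite(f"pics/{n}0.png",f["image"][:,:,::-1])
    print(n,{k:v for k,v in f.items() if k!="image"})
o=r.get_obs();print(o)
E
```

```text
pics
top {'vertical_fov': 43.67349749532208, 'cx': 278.6738070054175, 'cy': 207.9353277938194, 'position': array([ 0.47683281, -0.01044614,  1.68554343]), 'attitude': array([-175.06485444,    0.62356583,  -88.49302478])}
scene {'vertical_fov': 54.183194934418765, 'cx': 277.41241325361875, 'cy': 213.79939124662138, 'position': array([ 1.48864853, -0.37849302,  0.89704556]), 'attitude': array([-130.3850918 ,   -1.15458074,   68.93134416])}
{'time': 0.1, 'joint_positions': array([ 6.02571988e+01,  2.18376918e+01,  7.43798430e+01,  1.68074822e-04,
        8.38583461e+01, -1.23356498e+01]), 'joint_vel': array([ 0.02907992, -0.01442914, -0.11855198, -0.02133322, -0.0132202 ,
        0.04916477]), 'joint_torque': array([ 3.36637750e-03, -4.49227417e+01, -2.31656277e+01, -2.35928528e-04,
        3.71790185e-03,  3.19213268e-05]), 'ee_pos': array([0.16438888, 0.5245503 , 0.20907162]), 'orientation': array([-1.79925907e+02, -1.63743038e-02,  1.62592820e+02]), 'wrist_force': array([0.19500474, 0.44709955, 0.62661601]), 'moment': array([ 0.04469103, -0.00319227, -0.01679065]), 'grip_force': 0.0, 'finger_gap': 0.08563253172177519}
```

View pics/top0.png

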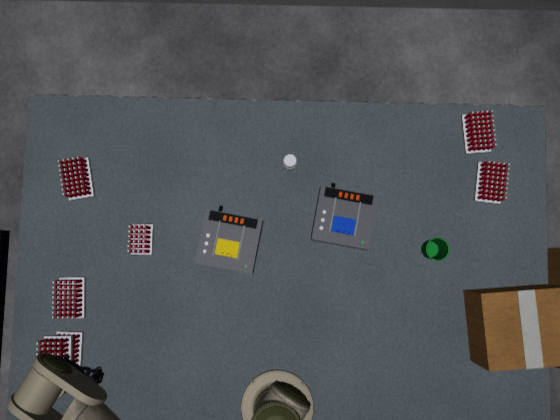

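View pics/scene0.png

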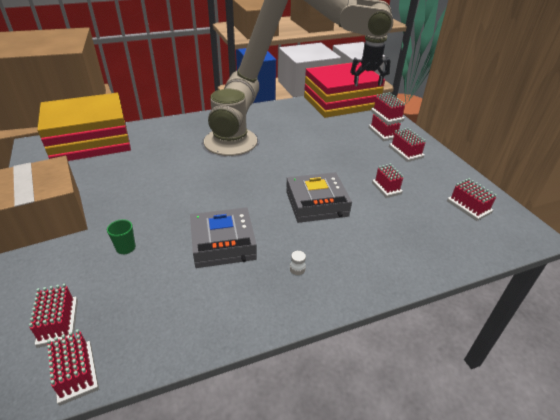

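The top view shows the yellow shutter at about (228,248) and the blue one at (344,226), with both displays facing +x. The cup is at (434,249), the jar at (290,161) and the nearest small rack at (140,239).

```bash
cat > h.py <<'E'
import numpy as np,cv2
from scipy.spatial.transform import Rotation as Ro
from cell import r
def Rm(a): return Ro.from_euler('xyz',a,degrees=True).as_matrix()
def cast(f,px,z):
    px=np.atleast_2d(px).astype(float);F=f["image"].shape[0]/2/np.tan(np.radians(f["vertical_fov"])/2)
    d=np.c_[(px[:,0]-f["cx"])/F,(px[:,1]-f["cy"])/F,np.ones(len(px))]@Rm(f["attitude"]).T
    p=np.array(f["position"]);return p+d*((z-p[2])/d[:,2])[:,None]
def proj(f,P):
    F=f["image"].shape[0]/2/np.tan(np.radians(f["vertical_fov"])/2)
    c=(np.atleast_2d(P)-f["position"])@Rm(f["attitude"])
    return np.c_[c[:,0]/c[:,2]*F+f["cx"],c[:,1]/c[:,2]*F+f["cy"]]
def yellow(f):
    h=cv2.cvtColor(f["image"],cv2.COLOR_RGB2HSV)
    m=cv2.inRange(h,(20,120,80),(35,255,255))
    n,l,s,c=cv2.connectedComponentsWithStats(m)
    return m,l,s,c
E
python3 - <<'E'
from h import *
f=r.grab_frame("top");m,l,s,c=yellow(f)
for i in range(1,len(s)):
    if s[i,4]>30:
        q=cv2.boxPoints(cv2.minAreaRect(np.argwhere(l==i)[:,::-1].astype(np.float32)))
        print(s[i],c[i],cast(f,c[i],.0735).round(4),'\n',cast(f,q,.0735).round(4))
# counter outline guesses: display strip corners & body corners by eye
print(cast(f,[(209,211),(257,218),(263,222),(253,272),(195,264)],.07).round(3))
# orange digits
h=cv2.cvtColor(f["image"],cv2.COLOR_RGB2HSV);mo=cv2.inRange(h,(3,150,120),(17,255,255))
n,l,s,c=cv2.connectedComponentsWithStats(mo)
print([(s[i,4],c[i].round(1),cast(f,c[i],.07)[0].round(4)) for i in range(1,n) if s[i,4]>5])
fs=r.grab_frame("scene");m,l,s,c=yellow(fs)
for i in range(1,len(s)):
    if s[i,4]>30: print(s[i],c[i],cast(fs,c[i],.0735).round(4))
f=r.grab_frame("wrist");o=r.get_obs();T=Rm(o["orientation"])
print({k:v for k,v in f.items() if k!="image"},(T.T@(f["position"]-o["ee_pos"])).round(3),(T.T@Rm(f["attitude"])).round(3))
E
```

```text
[215 238  25  20 375] [226.80533333 247.60533333] [[0.4893 0.1668 0.0735]] 
 [[0.4704 0.2051 0.0735]
 [0.5202 0.197  0.0735]
 [0.5084 0.1285 0.0735]
 [0.4587 0.1368 0.0735]]
[[0.601 0.226 0.07 ]
 [0.583 0.077 0.07 ]
 [0.571 0.058 0.07 ]
 [0.417 0.084 0.07 ]
 [0.437 0.263 0.07 ]]
[(np.int32(15), array([340., 194.]), array([ 0.664, -0.178,  0.07 ])), (np.int32(15), array([345.8, 194.9]), array([ 0.6615, -0.196 ,  0.07  ])), (np.int32(16), array([351.5, 196. ]), array([ 0.6586, -0.2136,  0.07  ])), (np.int32(15), array([357.2, 197.1]), array([ 0.6557, -0.2313,  0.07  ])), (np.int32(16), array([224.4, 217.3]), array([0.5825, 0.1777, 0.07  ])), (np.int32(14), array([230. , 218.5]), array([0.5792, 0.1604, 0.07  ])), (np.int32(17), array([235.8, 219.6]), array([0.5763, 0.1425, 0.07  ])), (np.int32(17), array([241.5, 220.8]), array([0.573 , 0.1247, 0.07  ]))]
[305  78  78  23 441] [343.97052154  92.34013605] [[-0.1386  0.6076  0.0735]]
[  38   93   86   43 2762] [ 79.08001448 113.69514844] [[-0.3066 -0.573   0.0735]]
[304  92  70  25 410] [337.77317073 107.97804878] [[4.00e-04 5.02e-01 7.35e-02]]
[ 45 134  83  20 596] [ 85.90771812 143.77684564] [[-0.0386 -0.5533  0.0735]]
[305 177  23  13 216] [315.98611111 183.56018519] [[0.4871 0.1657 0.0735]]
{'vertical_fov': 71.60070614605345, 'cx': 278.5076268394888, 'cy': 211.20372557425165, 'position': array([0.10029278, 0.54537165, 0.37413679]), 'attitude': array([1.64784096e+02, 8.65959522e-02, 7.26202528e+01])} [ 0.067  0.    -0.165] [[ 0.    -0.965 -0.263]
 [ 1.     0.001 -0.001]
 [ 0.001 -0.263  0.965]]
```

Emit:
move_arm:
  grip: [0,0,0,0,0,0,0,0]
  dp:
    - [-0.04,-0.025,0]
    - [-0.08,-0.052,0]
    - [-0.12,-0.078,0]
    - [-0.16,-0.104,0]
    - [-0.2,-0.13,0]
    - [-0.24,-0.156,0]
    - [-0.28,-0.182,0]
    - [-0.31,-0.2,0]
  twist: [-1,-2,-3,-4,-5,-6,-7,-7.4]
  squeeze: 20

```text
time: 1.05
ee_pos: [0.4018, 0.239, 0.2097]
orientation: [-180.0, 0.0, 169.9]
wrist_force: [0.9, 0.5, 0.6]
finger_gap: -0.0004
grip_force: 0.0
```

Emit:
move_arm:
  grip: [0,0,0,0,0,0]
  dp:
    - [-0.04,-0.02,0]
    - [-0.08,-0.04,0]
    - [-0.08,-0.04,0]
    - [-0.08,-0.04,0]
    - [-0.08,-0.04,0]
    - [-0.08,-0.04,0]
  twist: [0,0,0,0,0,0]

```text
time: 1.65
ee_pos: [0.4715, 0.1887, 0.2098]
orientation: [180.0, -0.0, 170.1]
wrist_force: [0.8, 0.2, 0.5]
finger_gap: -0.0003
grip_force: 0.0
```

```bash
python3 - <<'E'
from h import *
f=r.grab_frame("wrist");np.save("w1.npy",f,allow_pickle=True);cv2.imwrite("pics/w1.png",f["image"][:,:,::-1])
o=r.get_obs();print(o["ee_pos"],o["orientation"],o["finger_gap"])
m,l,s,c=yellow(f)
for i in range(1,len(s)):
    if s[i,4]>100:
        q=cv2.boxPoints(cv2.minAreaRect(np.argwhere(l==i)[:,::-1].astype(np.float32)))
        print(s[i],q,'\n',cast(f,q,.0735).round(4))
h=cv2.cvtColor(f["image"],cv2.COLOR_RGB2HSV);mo=cv2.inRange(h,(3,150,120),(17,255,255))
n,l,s,c=cv2.connectedComponentsWithStats(mo)
print([(s[i,4],c[i].round(1),cast(f,c[i],.07)[0].round(4)) for i in range(1,n) if s[i,4]>20])
E
```

```text
[0.47157974 0.18868856 0.20985966] [1.79993066e+02 1.06082572e-02 1.70079395e+02] -0.0001312063548164583
[ 227  193   67   46 2976] [[227. 193.]
 [293. 193.]
 [293. 238.]
 [227. 238.]] 
 [[0.457  0.1366 0.0735]
 [0.469  0.2051 0.0735]
 [0.5188 0.1971 0.0735]
 [0.5063 0.1256 0.0735]]
[(np.int32(40), array([236.5, 286.7]), array([0.5684, 0.1225, 0.07  ]))]
```

View pics/w1.png

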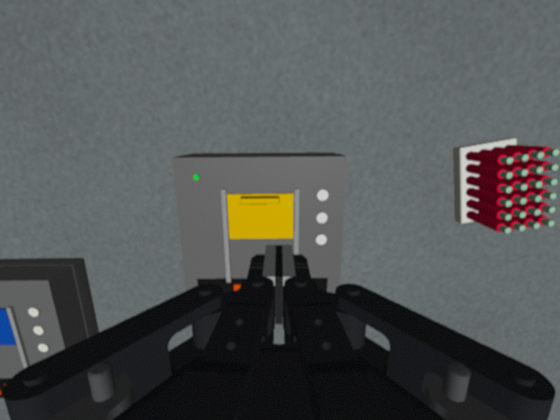

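The counter lies square in the wrist image: shutter at rows 193-238 and columns 227-293, tab near row 200, body near edge around row 156. I'll zoom in to see the rail ends and body edges.

```bash
python3 - <<'E'
from h import *
f=np.load("w1.npy",allow_pickle=True).item();im=f["image"]
c=im[145:265,168:352];cv2.imwrite("pics/w1c.png",cv2.resize(c,None,fx=4,fy=4,interpolation=cv2.INTER_NEAREST)[:,:,::-1])
g=im.sum(2).astype(int)
print("row200",[(x,g[200,x]) for x in range(174,182)],[(x,g[210,x]) for x in range(338,350)])
print("rail L col224",g[180:200,224],"rail R",g[180:200,297],"col 205",g[148:166,205])
E
```

```text
row200 [(174, np.int64(318)), (175, np.int64(314)), (176, np.int64(307)), (177, np.int64(310)), (178, np.int64(304)), (179, np.int64(304)), (180, np.int64(303)), (181, np.int64(305))] [(338, np.int64(309)), (339, np.int64(308)), (340, np.int64(313)), (341, np.int64(309)), (342, np.int64(311)), (343, np.int64(319)), (344, np.int64(331)), (345, np.int64(332)), (346, np.int64(337)), (347, np.int64(331)), (348, np.int64(329)), (349, np.int64(328))]
rail L col224 [311 310 313 312 313 314 309 304 297 334 394 415 418 422 425 426 426 427
 428 427] rail R [327 321 323 325 320 321 315 313 325 370 414 427 432 426 428 428 427 426
 429 431] col 205 [335 331 329 318 285 208 145 126 167 242 299 319 320 313 316 314 312 313]
```

View pics/w1c.png

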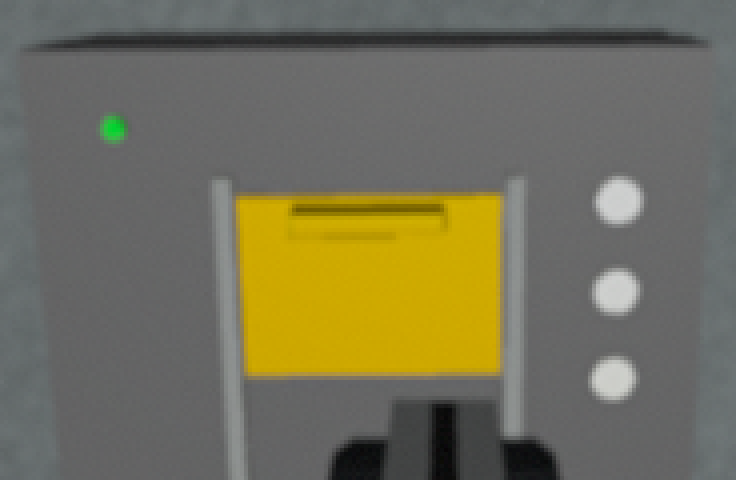

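```bash
python3 - <<'E'
from h import *
f=np.load("w1.npy",allow_pickle=True).item()
a=cast(f,[(223.4,189.6),(297.2,189.4)],.074);b=cast(f,[(173.5,156.8),(345,156.4)],.07);s=cast(f,[(227,193.5),(293.3,193.5),(293.3,239),(229,239.3)],.0735);g=cast(f,[(240.5,196.7),(279,196.7)],.0855)
for n,p in(("rail",a),("body",b),("shut",s[:2]),("shut+x",s[2:][::-1])):
    d=p[1]-p[0];print(n,np.linalg.norm(d).round(4),"yaw",np.degrees(np.arctan2(d[1],d[0])).round(2)-90,p.mean(0).round(4))
print(np.linalg.norm(g[1]-g[0]),g.mean(0))
yaw=np.radians(-10.0);u=np.array([np.cos(yaw),np.sin(yaw)]);v=np.array([-u[1],u[0]])
for n,p,ox in(("rail",a,-52),("body",b,-85)):
    w=p.mean(0)[:2]+u*(-25-ox)/1e3;print("well from",n,w.round(4))
W=a.mean(0)[:2]+u*.027
for n,p in(("body",b),("shut",s),("tab",g)): print(n,[(round((q[:2]-W)@u*1e3-25,1),round((q[:2]-W)@v*1e3,1)) for q in p])
E
```

```text
rail 0.0774 yaw -9.730000000000004 [0.4593 0.1719 0.074 ]
body 0.177 yaw -9.760000000000005 [0.4259 0.1769 0.07  ]
shut 0.0699 yaw -9.89 [0.4636 0.1709 0.0735]
shut+x 0.0708 yaw -9.599999999999994 [0.5141 0.1623 0.0735]
0.03910041915712532 [0.46441333 0.17105776 0.0855    ]
well from rail [0.4859 0.1672]
well from body [0.485  0.1665]
body [(np.float64(-85.3), np.float64(-89.3)), (np.float64(-86.1), np.float64(87.6))]
shut [(np.float64(-47.5), np.float64(-35.2)), (np.float64(-47.7), np.float64(34.7)), (np.float64(3.4), np.float64(35.5)), (np.float64(3.9), np.float64(-35.3))]
tab [(np.float64(-46.8), np.float64(-19.5)), (np.float64(-46.8), np.float64(19.6))]
```

Emit:
move_arm:
  grip: [0,0,0,0,0,0,0]
  dp:
    - [0.029,-0.019,0]
    - [0.029,-0.019,0.04]
    - [0.029,-0.019,0.08]
    - [0.029,-0.019,0.1]
    - [0.029,-0.019,0.11]
    - [0.029,-0.019,0.118]
    - [0.029,-0.019,0.118]
  twist: [0,0,0,0,0,0,0]

```text
time: 2.4
ee_pos: [0.4404, 0.1745, 0.0916]
orientation: [-180.0, -0.0, 170.0]
wrist_force: [-0.5, -0.8, -0.4]
finger_gap: 0.0002
grip_force: 0.0
```

```bash
cat >> h.py <<'E'
W=np.array([.4858,.167]);yw=np.radians(-9.75);u=np.array([np.cos(yw),np.sin(yw)]);v=np.array([-u[1],u[0]])
def where():
    o=r.get_obs();d=o["ee_pos"][:2]-W
    print("t",o["time"],"tool in counter mm",(d@u*1e3-25).round(1),(d@v*1e3).round(1),"z",o["ee_pos"][2].round(4),"tip",(o["ee_pos"][2]-.014).round(4),"yaw",o["orientation"][2].round(2),"F",o["wrist_force"].round(1))
E
python3 - <<'E'
from h import *
where()
f=r.grab_frame("wrist");cv2.imwrite("pics/w2.png",f["image"][:,:,::-1])
E
```

```text
t 2.4 tool in counter mm -71.0 -0.3 z 0.0916 tip 0.0776 yaw 170.02 F [-0.5 -0.8 -0.4]
```

View pics/w2.png

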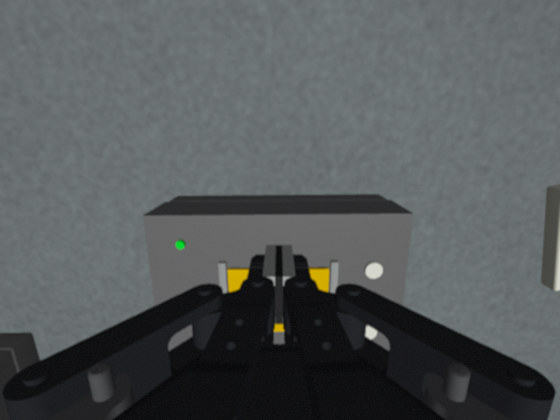

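The closed fingertips (column 279) sit on the shutter's centreline (columns 226-333) and on its −x side. Next I push it open.

Emit:
move_arm:
  grip: [0,0,0,0,0,0,0,0]
  dp:
    - [-0.008,0,0]
    - [-0.016,0,0]
    - [-0.024,0,0]
    - [-0.032,0,0]
    - [-0.04,0,0]
    - [-0.048,0,0]
    - [-0.056,0,0]
    - [-0.059,0,0]
  twist: [0,0,0,0,0,0,0,0]

```text
time: 3.25
ee_pos: [0.4994, 0.1638, 0.0915]
orientation: [180.0, 0.0, 170.0]
wrist_force: [0.3, -0.3, 0.5]
finger_gap: 0.0001
grip_force: 0.0
```

Emit:
move_arm:
  grip: [0,0,0]
  dp:
    - [-0.001,0,0]
    - [-0.002,0,0]
    - [-0.002,0,0]
  twist: [0,0,0]

```text
time: 3.55
ee_pos: [0.5004, 0.1637, 0.0916]
orientation: [-180.0, -0.0, 170.0]
wrist_force: [0.1, 0.7, 0.0]
finger_gap: -0.0004
grip_force: 0.0
```

```bash
python3 - <<'E'
from h import *
where()
f=r.grab_frame("scene");m,l,s,c=yellow(f)
cv2.imwrite("pics/s3.png",cv2.resize(f["image"][150:240,255:375],None,fx=5,fy=5,interpolation=cv2.INTER_CUBIC)[:,:,::-1])
E
```

```text
t 3.55 tool in counter mm -10.0 -0.8 z 0.0916 tip 0.0776 yaw 170.0 F [0.1 0.7 0. ]
```

View pics/s3.png

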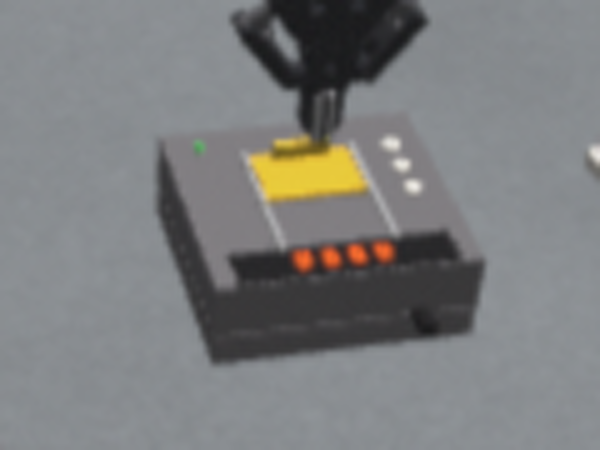

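The picture seems to show the shutter still near closed and the finger behind the tab, which disagrees with the measured pose. I'll take fresh frames and compare them with projections.

```bash
python3 - <<'E'
from h import *
where()
def C(x,y,z): return np.r_[W+u*(x+25)/1e3+v*y/1e3,z]
for n in("top","scene"):
    f=r.grab_frame(n);m,l,s,c=yellow(f);f2=r.grab_frame(n)
    print(n,"tip proj",proj(f,C(-10,0,.0776)).round(1),"before",proj(f,C(-71,0,.0776)).round(1),"shutter ctr closed/open",proj(f,[C(-22,0,.0735),C(25,0,.0735)]).round(1))
    print([(s[i],c[i].round(1)) for i in range(1,len(s)) if s[i,4]>60 and abs(c[i][1]-proj(f,C(0,0,.0735))[0,1])<40])
    if n=="scene":cv2.imwrite("pics/s4.png",cv2.resize(f["image"][150:240,255:375],None,fx=5,fy=5,interpolation=cv2.INTER_CUBIC)[:,:,::-1])
E
```

```text
t 3.6 tool in counter mm -10.1 -0.8 z 0.0916 tip 0.0776 yaw 170.0 F [ 0.8 -0.4  0.2]
top tip proj [[227.5 243.9]] before [[223.5 263.5]] shutter ctr closed/open [[226.9 247.8]
 [230.  232.8]]
[]
scene tip proj [[317.4 184.9]] before [[312.7 174.6]] shutter ctr closed/open [[316.4 183.8]
 [320.2 192.1]]
[(array([305, 178,  23,  12, 211], dtype=int32), array([315.9, 183.7]))]
```

View pics/s4.png

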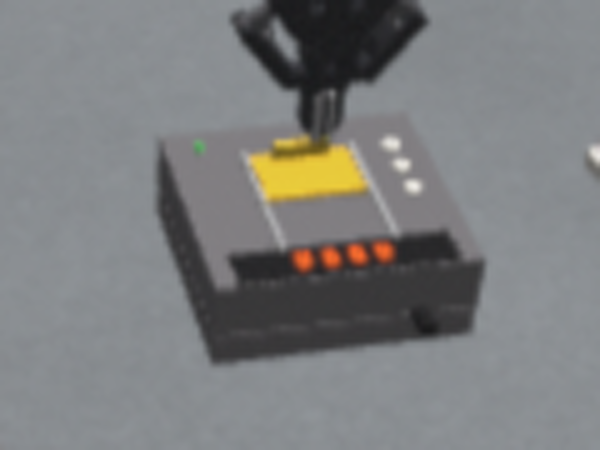

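```bash
python3 - <<'E'
from h import *
def C(x,y,z): return np.r_[W+u*(x+25)/1e3+v*y/1e3,z]
f=r.grab_frame("scene");w=r.grab_frame("wrist");where()
for z in(.078,.086,.09,.094,.1): print(z,proj(f,[C(1,0,z),C(-10,0,z)]).round(1).tolist(),"wrist near face/ctr/far",proj(w,[C(-21,0,z),C(-10,0,z),C(1,0,z)]).round(1)[:,1])
g=w["image"].sum(2).astype(int);print("wrist col 272",g[225:290,272])
print("scene col",[f["image"][165:190,c].sum(1).tolist() for c in(317,319,321)])
cv2.imwrite("pics/w5.png",cv2.resize(w["image"][170:330,180:380],None,fx=3,fy=3,interpolation=cv2.INTER_CUBIC)[:,:,::-1])
E
```

```text
t 3.9 tool in counter mm -10.0 -0.8 z 0.0917 tip 0.0777 yaw 170.0 F [ 0.4 -0.4 -0.1]
0.078 [[318.3, 186.7], [317.4, 184.8]] wrist near face/ctr/far [222.9 239.  254.6]
0.086 [[318.5, 184.8], [317.6, 182.9]] wrist near face/ctr/far [226.8 243.5 259.7]
0.09 [[318.6, 183.8], [317.7, 181.9]] wrist near face/ctr/far [228.9 245.9 262.4]
0.094 [[318.7, 182.8], [317.8, 180.9]] wrist near face/ctr/far [231.1 248.5 265.3]
0.1 [[318.9, 181.4], [318.0, 179.5]] wrist near face/ctr/far [234.5 252.5 269.8]
wrist col 272 [364 366 363 365 364 365 364 366 366 362 365 364 364 363 361 361 362 366
 358 320 277 219 197 197 194 193 196 194 197 195 193 199 193 195 200 197
 197 196 198 198 201 198 201 200 189 191 198 195 197 197 229 340 435 452
 400 315 234 165 123 105  90  56  49  42  41]
scene col [[92, 86, 82, 93, 132, 137, 136, 146, 154, 154, 172, 220, 258, 261, 235, 262, 438, 490, 494, 494, 493, 494, 490, 450, 376], [89, 90, 108, 196, 226, 214, 200, 200, 186, 178, 168, 170, 219, 212, 220, 302, 448, 490, 494, 494, 496, 494, 487, 422, 376], [102, 94, 152, 325, 294, 230, 220, 220, 222, 210, 217, 278, 332, 356, 433, 477, 490, 492, 494, 493, 496, 493, 488, 401, 378]]
```

View pics/w5.png

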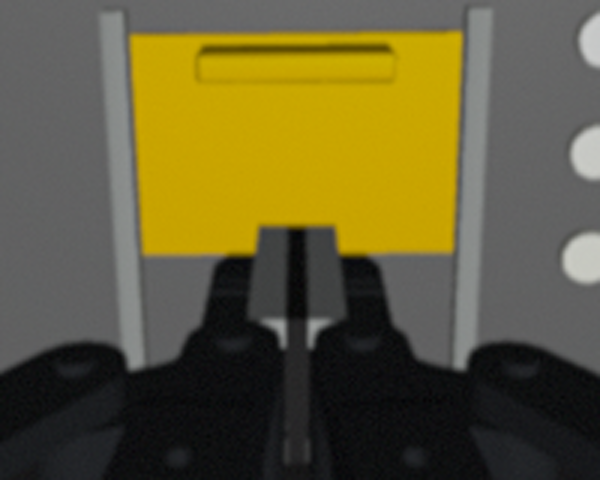

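The wrist picture shows the plate still closed, with the tab (columns 245-311, rows 186-197) behind the finger. The fingertip passed over the tab without touching it, so the tip must be higher than the stated 14 mm offset implies. I'll go back and touch the bare counter top in front of the shutter to find the true tip height.

Emit:
move_arm:
  grip: [0,0,0,0,0,0]
  dp:
    - [0.03,0.001,0]
    - [0.062,0.001,0]
    - [0.062,0.001,0]
    - [0.062,0.001,0.003]
    - [0.062,0.001,0.006]
    - [0.062,0.001,0.006]
  twist: [0,0,0,0,0,0]

```text
time: 4.5
ee_pos: [0.4403, 0.1752, 0.0851]
orientation: [-180.0, -0.0, 170.0]
wrist_force: [0.7, -0.7, -0.7]
finger_gap: -0.0001
grip_force: 0.0
```

Emit:
move_arm:
  grip: [0,0,0]
  dp:
    - [0,0,0.0015]
    - [0,0,0.003]
    - [0,0,0.003]
  twist: [0,0,0]

```text
time: 4.8
ee_pos: [0.4397, 0.1753, 0.0824]
orientation: [-180.0, -0.0, 170.0]
wrist_force: [-0.6, -1.1, -0.2]
finger_gap: 0.0
grip_force: 0.0
```

```bash
python3 - <<'E'
from h import *
where()
def C(x,y,z): return np.r_[W+u*(x+25)/1e3+v*y/1e3,z]
f=r.grab_frame("scene")
for z in(.07,.08,.09,.1,.11): print(z,proj(f,[C(-61,0,z),C(-72,0,z)]).round(1).tolist())
cv2.imwrite("pics/s6.png",cv2.resize(f["image"][140:200,275:355],None,fx=9,fy=9,interpolation=cv2.INTER_CUBIC)[:,:,::-1])
E
```

```text
t 4.8 tool in counter mm -71.8 0.4 z 0.0824 tip 0.0684 yaw 169.99 F [-0.6 -1.1 -0.2]
0.07 [[313.3, 178.0], [312.5, 176.2]]
0.08 [[313.5, 175.7], [312.7, 173.9]]
0.09 [[313.8, 173.3], [312.9, 171.5]]
0.1 [[314.0, 170.9], [313.1, 169.1]]
0.11 [[314.2, 168.5], [313.4, 166.7]]
```

View pics/s6.png

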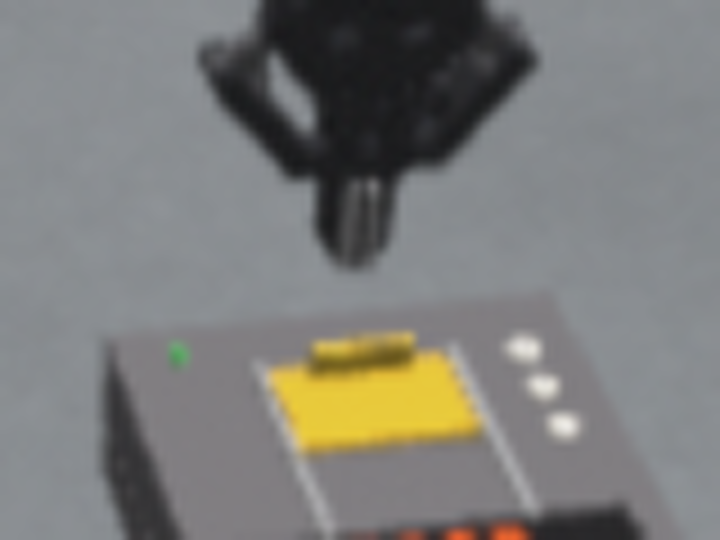

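The scene view puts the fingertip at pixel (314,170), which is about z = 0.10 m and well above the counter. So the real tip sits about 18 mm behind the TCP, not 14 mm ahead. I'll lower carefully until it touches.

Emit:
move_arm:
  grip: [0,0,0,0,0]
  dp:
    - [0,0,0.005]
    - [0,0,0.01]
    - [0,0,0.015]
    - [0,0,0.018]
    - [0,0,0.018]
  twist: [0,0,0,0,0]

```text
time: 5.35
ee_pos: [0.4394, 0.1754, 0.0641]
orientation: [-180.0, -0.1, 170.0]
wrist_force: [0.2, 0.1, 0.5]
finger_gap: 0.0001
grip_force: 0.0
```

Emit:
move_arm:
  grip: [0,0,0,0]
  dp:
    - [0,0,0.002]
    - [0,0,0.004]
    - [0,0,0.006]
    - [0,0,0.006]
  twist: [0,0,0,0]

```text
time: 5.75
ee_pos: [0.4395, 0.1754, 0.0584]
orientation: [-180.0, -0.0, 170.0]
wrist_force: [-0.5, 0.3, -0.3]
finger_gap: -0.0004
grip_force: 0.0
```

```bash
python3 - <<'E'
from h import *
where()
f=r.grab_frame("scene")
g=f["image"].sum(2).astype(int)
for c in(311,313,315): print(c,g[160:182,c])
E
```

```text
t 5.75 tool in counter mm -72.0 0.4 z 0.0584 tip 0.0444 yaw 169.99 F [-0.5  0.3 -0.3]
311 [ 85  93  95  91  89  89  90  93  96 101 110 114 125 161 281 353 378 404
 484 355 243 336]
313 [ 89  82  87  87  91  99 136 202 223 225 225 228 228 225 218 274 357 412
 471 355 249 341]
315 [ 95 124 121 107  91 111 211 201 194 197 195 215 224 243 265 319 374 419
 395 294 250 384]
```

Emit:
move_arm:
  grip: [0,0,0,0]
  dp:
    - [0,0,0.001]
    - [0,0,0.002]
    - [0,0,0.003]
    - [0,0,0.003]
  twist: [0,0,0,0]

```text
time: 6.2
ee_pos: [0.4396, 0.1754, 0.0555]
orientation: [-180.0, -0.0, 170.0]
wrist_force: [-0.1, 0.1, 0.7]
finger_gap: 0.0001
grip_force: 0.0
```

Emit:
move_arm:
  grip: [0,0,0]
  dp:
    - [0,0,0.001]
    - [0,0,0.002]
    - [0,0,0.002]
  twist: [0,0,0]

```text
time: 6.5
ee_pos: [0.4396, 0.1754, 0.0535]
orientation: [-180.0, -0.0, 170.0]
wrist_force: [0.6, 1.3, -0.1]
finger_gap: 0.0001
grip_force: 0.0
```

Emit:
move_arm:
  grip: [0,0,0]
  dp:
    - [0,0,0.001]
    - [0,0,0.002]
    - [0,0,0.002]
  twist: [0,0,0]

```text
time: 6.8
ee_pos: [0.4396, 0.1754, 0.0515]
orientation: [-180.0, -0.0, 170.0]
wrist_force: [-0.0, 1.1, -0.5]
finger_gap: 0.0003
grip_force: 0.0
```

Emit:
move_arm:
  grip: [0,0,0]
  dp:
    - [0,0,0.001]
    - [0,0,0.002]
    - [0,0,0.002]
  twist: [0,0,0]

```text
time: 7.1
ee_pos: [0.4396, 0.1754, 0.0495]
orientation: [-180.0, -0.0, 170.0]
wrist_force: [0.1, 0.4, 0.0]
finger_gap: -0.0002
grip_force: 0.0
```

Emit:
move_arm:
  grip: [0,0,0]
  dp:
    - [0,0,0.001]
    - [0,0,0.0015]
    - [0,0,0.0015]
  twist: [0,0,0]

```text
time: 7.4
ee_pos: [0.4397, 0.1754, 0.0483]
orientation: [180.0, 0.0, 170.0]
wrist_force: [-1.1, -0.2, 4.4]
finger_gap: 0.0
grip_force: 1.9
```

```bash
python3 - <<'E'
from h import *
where()
f=r.grab_frame("scene")
def C(x,y,z): return np.r_[W+u*(x+25)/1e3+v*y/1e3,z]
print(proj(f,[C(-61,0,.07),C(-72,0,.07),C(-61,0,.08)]).round(1).tolist())
g=f["image"].sum(2).astype(int)
for c in(311,313,315): print(c,g[162:184,c])
cv2.imwrite("pics/s7.png",cv2.resize(f["image"][140:200,275:355],None,fx=9,fy=9,interpolation=cv2.INTER_CUBIC)[:,:,::-1])
E
```

```text
t 7.4 tool in counter mm -71.9 0.5 z 0.0483 tip 0.0343 yaw 169.99 F [-1.1 -0.2  4.4]
[[313.3, 178.0], [312.5, 176.2], [313.5, 175.7]]
311 [ 90  88  93  90  87  89  89  93 103 106 114 116 119 139 208 317 462 352
 245 338 457 490]
313 [ 89  91  92  87  85  91 108 160 211 222 225 227 228 209 210 283 432 350
 253 343 458 490]
315 [ 92 116 123 117 101 100 178 258 232 218 221 222 220 227 268 347 371 292
 253 385 472 491]
```

View pics/s7.png

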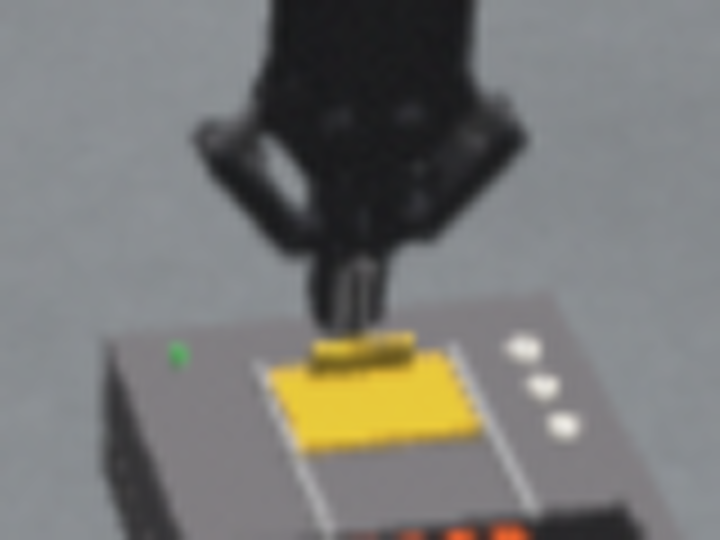

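The touch at TCP z ≈ 0.0485 puts the true tip 21.5 mm behind the TCP. The picture agrees: the tip meets the counter top at (314,177), directly in front of the tab. I'll raise 7.5 mm and push.

Emit:
move_arm:
  grip: [0,0,0,0,0,0,0,0]
  dp:
    - [0,0,-0.0075]
    - [0,0,-0.0075]
    - [-0.008,0,-0.0075]
    - [-0.014,0,-0.0075]
    - [-0.02,0,-0.0075]
    - [-0.026,0,-0.0075]
    - [-0.032,0,-0.0075]
    - [-0.032,0,-0.0075]
  twist: [0,0,0,0,0,0,0,0]

```text
time: 8.25
ee_pos: [0.472, 0.1696, 0.0555]
orientation: [180.0, 0.0, 170.0]
wrist_force: [-0.7, 0.3, -1.0]
finger_gap: 0.0002
grip_force: 0.0
```

```bash
cat >> h.py <<'E'
def shut():
    f=r.grab_frame("scene");m,l,s,c=yellow(f)
    for i in range(1,len(s)):
        if s[i,4]>60 and abs(c[i][0]-318)<12 and 170<c[i][1]<205:
            ys,xs=np.nonzero(l==i);k=ys>=ys.max()-1
            print("yellow",s[i],c[i].round(1),"+x edge at",[(round((q[:2]-W)@u*1e3-25,1)) for q in cast(f,[(xs[k].mean(),ys.max()+.5)],.0735)])
E
python3 -c "
from h import *
where();shut()"
```

```text
t 8.25 tool in counter mm -39.0 0.3 z 0.0555 tip 0.0415 yaw 169.98 F [-0.7  0.3 -1. ]
yellow [306 180  24  13 229] [317.3 186.4] +x edge at [np.float64(25.6)]
```

Emit:
move_arm:
  grip: [0,0,0,0,0,0,0]
  dp:
    - [-0.006,0,0]
    - [-0.012,0,0]
    - [-0.018,0,0]
    - [-0.024,0,0]
    - [-0.028,0,0]
    - [-0.029,0,0]
    - [-0.029,0,0]
  twist: [0,0,0,0,0,0,0]

```text
time: 9.0
ee_pos: [0.5001, 0.1647, 0.0557]
orientation: [180.0, 0.0, 170.0]
wrist_force: [0.5, 1.1, -0.8]
finger_gap: -0.0002
grip_force: 0.0
```

```bash
python3 -c "
from h import *
where();shut()
f=r.grab_frame('wrist');np.save('w8.npy',f,allow_pickle=True);cv2.imwrite('pics/w8.png',f['image'][:,:,::-1])"
```

```text
t 9.0 tool in counter mm -10.5 0.2 z 0.0557 tip 0.0417 yaw 169.99 F [ 0.5  1.1 -0.8]
yellow [309 185  23  14 237] [319.6 191.4] +x edge at [np.float64(56.5)]
```

View pics/w8.png

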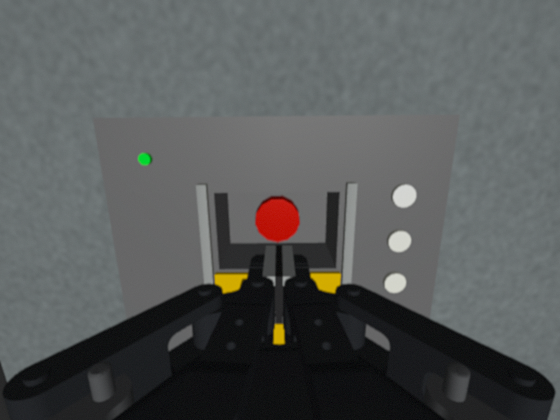

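The shutter is open: the red key is visible at about (277,219) and the plate edge is at row 270. I'll check both numerically.

```bash
python3 - <<'E'
from h import *
f=np.load("w8.npy",allow_pickle=True).item()
m=cv2.inRange(cv2.cvtColor(f["image"],cv2.COLOR_RGB2HSV),(0,150,100),(4,255,255));n,l,s,c=cv2.connectedComponentsWithStats(m)
i=1+s[1:,4].argmax();print(s[i])
cc=lambda P:[((q[:2]-W)@u*1e3-25,(q[:2]-W)@v*1e3) for q in P]
print("key",np.round(cc(cast(f,c[i],.05)),1),"key edges",np.round(cc(cast(f,[(s[i,0],c[i][1]),(s[i,0]+s[i,2],c[i][1])],.05)),1))
y,l2,s2,c2=yellow(f)
for x in(225,335):
    rr=np.nonzero(y[:,x])[0].min();print("plate edge",rr,np.round(cc(cast(f,[(x,rr)],.0735)),1))
E
```

```text
[ 255  198   45   44 1507]
key [[-26.4  -0.2]] key edges [[-26.4 -13.7]
 [-26.3  13.9]]
plate edge 273 [[ -2.5 -29.1]]
plate edge 272 [[-2.9 32. ]]
```

Emit:
move_arm:
  grip: [0,0,0,0,0,0,0,0]
  dp:
    - [-0.0015,0,0]
    - [-0.0015,0,0]
    - [0.01,0,0]
    - [0.015,0,0]
    - [0.015,0,0]
    - [0.015,0,0.01]
    - [0.015,0,0.02]
    - [0.015,0,0.02]
  twist: [0,0,0,0,0,0,0,0]

```text
time: 9.9
ee_pos: [0.4842, 0.1672, 0.0339]
orientation: [-180.0, -0.2, 170.0]
wrist_force: [0.4, -0.1, -0.1]
finger_gap: 0.0002
grip_force: 0.0
```

Emit:
move_arm:
  grip: [0,0,0,0,0]
  dp:
    - [0,0,0.003]
    - [0,0,0.006]
    - [0,0,0.009]
    - [0,0,0.0105]
    - [0,0,0.0105]
  twist: [0,0,0,0,0]

```text
time: 10.4
ee_pos: [0.4851, 0.1674, 0.0252]
orientation: [180.0, 0.0, 170.0]
wrist_force: [-1.2, -0.3, 3.8]
finger_gap: 0.0002
grip_force: 1.7
```

Emit:
move_arm:
  grip: [0,0,0,0,0]
  dp:
    - [0,0,0.0015]
    - [0,0,0.003]
    - [0,0,0.0033]
    - [0,0,0.0033]
    - [0,0,0.0033]
  twist: [0,0,0,0,0]

```text
time: 10.9
ee_pos: [0.4851, 0.1674, 0.0223]
orientation: [180.0, 0.0, 170.0]
wrist_force: [-0.9, -0.5, 7.7]
finger_gap: -0.0001
grip_force: 4.2
```

Emit:
move_arm:
  grip: [0,0,0,0,0,0,0,0]
  dp:
    - [0,0,0]
    - [0,0,-0.03]
    - [0,0,-0.065]
    - [0,0,-0.065]
    - [-0.03,0,-0.065]
    - [-0.057,0,-0.065]
    - [-0.057,0,-0.065]
    - [-0.057,0,-0.065]
  twist: [0,0,0,0,0,0,0,0]

```text
time: 11.7
ee_pos: [0.5404, 0.1574, 0.0857]
orientation: [-180.0, -0.1, 170.0]
wrist_force: [0.5, -0.1, -0.5]
finger_gap: -0.0001
grip_force: 0.0
```

Emit:
move_arm:
  grip: [0,0,0,0,0]
  dp:
    - [0,0,0.01]
    - [0,0,0.02]
    - [0,0,0.026]
    - [0,0,0.0295]
    - [0,0,0.0295]
  twist: [0,0,0,0,0]

```text
time: 12.2
ee_pos: [0.5407, 0.1576, 0.0567]
orientation: [-180.0, -0.1, 170.0]
wrist_force: [-0.6, -0.3, -0.5]
finger_gap: -0.0001
grip_force: 0.0
```

```bash
python3 -c "
from h import *
where();shut()
f=r.grab_frame('wrist');m=cv2.inRange(cv2.cvtColor(f['image'],cv2.COLOR_RGB2HSV),(0,150,100),(4,255,255));n,l,s,c=cv2.connectedComponentsWithStats(m);i=1+s[1:,4].argmax();print(s[i]);print([np.round(((q[:2]-W)@u*1e3-25,(q[:2]-W)@v*1e3),1) for q in cast(f,[c[i],(s[i,0],c[i][1]),(s[i,0]+s[i,2],c[i][1])],.05)])"
```

```text
t 12.2 tool in counter mm 30.7 -0.0 z 0.0567 tip 0.0427 yaw 170.0 F [-0.6 -0.3 -0.5]
yellow [309 185  23  14 186] [319.3 192.8] +x edge at [np.float64(57.1)]
[ 254  127   47   48 1745]
[array([-26. ,  -0.2]), array([-26.1, -13.4]), array([-26. ,  13.8])]
```

Emit:
move_arm:
  grip: [0,0,0,0,0,0,0,0]
  dp:
    - [0.008,0,0]
    - [0.016,0,0]
    - [0.024,0,0]
    - [0.032,0,0]
    - [0.04,0,0]
    - [0.048,0,0]
    - [0.055,0,0]
    - [0.059,0,0]
  twist: [0,0,0,0,0,0,0,0]

```text
time: 13.1
ee_pos: [0.4823, 0.1679, 0.0574]
orientation: [180.0, -0.0, 170.0]
wrist_force: [2.1, -1.3, -0.3]
finger_gap: 0.0
grip_force: 0.7
```

Emit:
move_arm:
  grip: [0,0,0,0]
  dp:
    - [0.001,0,0]
    - [0.002,0,0]
    - [0.003,0,0]
    - [0.003,0,0]
  twist: [0,0,0,0]

```text
time: 13.5
ee_pos: [0.4802, 0.1683, 0.0573]
orientation: [180.0, 0.0, 170.0]
wrist_force: [0.4, -0.4, 0.5]
finger_gap: 0.0
grip_force: 0.6
```

```bash
python3 -c "
from h import *
where();shut()"
```

```text
t 13.5 tool in counter mm -30.8 0.3 z 0.0573 tip 0.0433 yaw 169.98 F [ 0.4 -0.4  0.5]
yellow [305 178  23  12 180] [315.5 183.9] +x edge at [np.float64(7.6)]
```

Emit:
move_arm:
  grip: [0,0,0]
  dp:
    - [0.001,0,0]
    - [0.0015,0,0]
    - [0.0015,0,0]
  twist: [0,0,0]

```text
time: 13.85
ee_pos: [0.4801, 0.1684, 0.0574]
orientation: [180.0, 0.2, 170.0]
wrist_force: [7.0, -0.4, -2.4]
finger_gap: 0.0002
grip_force: 3.5
```

Emit:
move_arm:
  grip: [0,0,0,0,0,0,0,0]
  dp:
    - [-0.008,0,0]
    - [-0.008,0,-0.04]
    - [-0.008,0,-0.08]
    - [-0.008,0,-0.12]
    - [-0.008,0,-0.155]
    - [0.012,0.019,-0.155]
    - [0.012,0.019,-0.155]
    - [0.012,0.019,-0.155]
  twist: [0,0,0,0,0,0,0,0]

```text
time: 14.65
ee_pos: [0.4697, 0.1895, 0.212]
orientation: [-180.0, -0.1, 170.0]
wrist_force: [0.5, -0.8, -0.0]
finger_gap: 0.0002
grip_force: 0.0
```

```bash
python3 - <<'E'
from h import *
where()
f=r.grab_frame("wrist");m,l,s,c=yellow(f)
cc=lambda P:[((q[:2]-W)@u*1e3-25,(q[:2]-W)@v*1e3) for q in P]
for i in range(1,len(s)):
    if s[i,4]>500:
        x0,y0,w,h=s[i,:4];print(s[i],np.round(cc(cast(f,[(x0,y0),(x0+w,y0),(x0+2,y0+h),(x0+w,y0+h)],.0735)),1).tolist())
g=f["image"].astype(int).sum(2)
# counter near edge + rail end for shift check
x=int(s[1:,4].argmax())+1;X0=s[x,0]
for col in(X0-20,X0+s[x,2]+25):
    k=g[100:s[x,1],col];j=100+k.argmin();rise=j+np.nonzero(g[j:j+12,col]>250)[0][0];print("body edge",np.round(cc(cast(f,[(col,rise)],.07)),1))
for col in(X0-3,X0+s[x,2]+4): 
    k=g[s[x,1]-15:s[x,1]+5,col];print("rail end",np.round(cc(cast(f,[(col,s[x,1]-15+np.nonzero(k>370)[0][0])],.074)),1))
E
```

```text
t 14.65 tool in counter mm -44.7 19.4 z 0.212 tip 0.198 yaw 170.05 F [ 0.5 -0.8 -0. ]
[ 227  192   66   46 2972] [[-51.0, -34.9], [-50.8, 35.2], [0.9, -35.2], [1.1, 35.7]]
body edge [[-84.3 -54.7]]
body edge [[-85.  61.]]
rail end [[-51.1 -38. ]]
rail end [[-51.9  39.3]]
```

The force reached 7 N against the stop. The plate now spans x −51 to +1, which is closed, and the counter has not moved. The arm is clear.

```bash
python3 -c "
from cell import r
print(r.finish_job())"
```

```text
the job is handed in; nothing more can be done
None
```

The yellow counter is zeroed and handed in (verdict not shown): I opened the shutter, pressed the key down until it bottomed, saw it back up, and closed the shutter with the counter unmoved; I also viewed 11 pictures, one over the limit of 10.

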